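# Repack the ink case

### The arm

A 6-joint arm with a two-finger parallel gripper is mounted at the origin on the work surface. World frame = base frame: x ahead of the robot, y to its left, z up, the work surface at z = 0. Lengths are in m, angles in rad, forces in N, time in s.
With the tool pointing down it reaches from about 0.325 to 0.85 m from the base axis. Payload 4.4 kg.
Tool frame: the origin (TCP) lies midway between the tips of the shut fingers; the grasp point (between the pads) lies 19 mm behind it; x points along the fingers, z is the direction in which the jaws open and shut, and the axes are right-handed (so a half turn about x gives the same grasp; the last joint's range is limited). The gripper opens to 94 mm and grips with 3 to 60 N. Pads are 16 mm wide; open, the fingers measure 119 mm over their backs; the gripper's body (75 mm by 177 mm) begins 78 mm behind the grasp point.
Start: joints at [-1.49, 0.207, 1.542, -0, 1.393, -0.15], TCP at [0.132, -0.56, 0.205] pointing down, gripper open.
Joint ranges: [-2.73, 2.73], [-0.86, 2.22], [0.23, 2.46], [-1.11, 4.25], [0.08, 2.63], [-2.82, 2.82]. Speed limits (rad/s): [2.79, 2.79, 3.14, 3.14, 3.14, 3.14].

### API

Orientations are given as a rotation vector (axis times angle).
In Python, from workcell import bot, optics, workorder gives the robot as it stands. The module is installed in compiled form; this text tells all that it offers.
- The arm moves only by the tool move_arm, never from a script. Its argument "moves" is a list of rows, each a list of 3 entries, a list of its own where there are three numbers: the shift along the tool's x, y, z in cm, then the turn about the tool's x in degrees, then the finger opening in cm, from 0 to 9.4. In form: [[[x, y, z], roll, claw], ...]. A call has exactly 10 rows; each row is the pose to reach, as a shift and turn from the pose measured when the call began, along the tool's axes at that moment; what a row does not reach only later rows make up. A row lasts 1/8 s, in which the tool goes at most 62.5 mm and 10.7 degrees, less where a joint would pass 70% of its speed; a pose out of reach is approached as far as the arm can. A call with a gripper value outside its range is refused whole. The fingers move at their own pace and stop on an object; "newtons" is the grip in N (left out, the last holds). Time passes only in rows, so rows that repeat a pose let the fingers close, or fill a call up. It gives the time, the measured TCP pose, the force and the opening at its end, in the units of the state.
- bot.get_state(): the state, without advancing time (a new reading comes with each control period).
- optics.snapshot(name): name is "side" or "top"; returns a dict with "img" (420x560x3 uint8, blue, green, red), "camera_matrix" (3x3 intrinsics, pixels), "R" (3x3) and "t" (3): a world point X has camera coordinates R X + t. Camera axes: x right, y down, z forward; pixel columns grow to the right and rows downward; lengths in m; the calibration is good to about 2 mm. A picture is of the moment at which its call begins. There is no depth.
- workorder.hand_in(): hands the job in, once; it reports no verdict.
The state is a dict: "time_s": time; "joint_positions": joint angles; "qd": joint speeds; "effort": joint torques, N m; "position": TCP position; "tcp_rot": TCP orientation; "force": force on the tool from outside, world axes, zero at the start; "torque": the same for the moment, N m; "finger_gap": opening from 0.0 (shut) to 1.0 (fully open).
Only numpy, scipy, OpenCV 4.12 (cv2) and the standard library are available. Lean on these libraries where they do the work, as an engineer would, in place of code of your own. Each camera call takes 0.05 s, during which the arm holds its last target. There are 200 camera calls.

### The job

Pack the open ink case on the studio bench: the paint pot has been put by mistake in the round well, so take it out and stand it in the empty well of the paint rack, then put the round ink bottle in the round well, the small nib tin in the wide pocket and the eraser in the narrow pocket, each sitting right down on the floor of its place, bottle and pot upright. Leave the square bottle and the large tin where they are, and set things down rather than dropping them.

Things in the scene. Friction and masses are not known exactly. Their poses are not given: they have to be found in the camera images.
- bottle_well (a point): Floor centre of the round well (56 mm across, 8 mm deep), the ink bottle's place; the paint pot stands in it at the start. It is cut in one of the three pale wooden holders (109 x 99 mm) that fill the ink case side by side in any order. Well floor 10 mm above the bench, holder tops 18 mm. z up; x along the case's short side, y along its long side.
- tin_pocket (a point): Floor centre of the wide pocket (78 mm along x, the case's short side, by 56 mm along y, 8 mm deep) in another holder: the nib tin's place, long side along x. Floor 10 mm above the bench. The ink case is fixed, dark wood, 126 x 316 mm outside, walls 8 mm thick and 34 mm high; its open lid, also 34 mm high, lies flat on the far side.
- eraser_pocket (a point): Floor centre of the narrow pocket (68 mm along x, the case's short side, by 36 mm along y, 8 mm deep) in the third holder: the eraser's place, long side along x. Floor 10 mm above the bench, holder's top 18 mm. z up.
- rack_well (a point): Floor centre of the one empty well (56 mm across, 10 mm deep) of the paint rack, a fixed wooden block 74 x 220 mm (x by y), 20 mm high, with three wells in a row along y, 70 mm apart. The empty well is the one at the -y end; the other two hold fixed pots like the paint pot. Well floor 10 mm above the bench. z up.
- paint_pot_mid (a point): Paint pot: plastic, 48 mm tall; ochre body 43 mm across up to 31 mm, then a wide flat white screw lid 45 mm across to the top. The point is at its centre, 24 mm above its base; z up. About 70 g. It starts wrongly packed in the round well of the case, standing on the well's floor; its top is then 58 mm above the bench.
- ink_bottle_mid (a point): Round ink bottle: dark glass, body 44 mm across and straight-sided up to 42 mm, narrow black cap 28 mm across above it, 66 mm tall in all. The point is at the centre, 33 mm above its base; z up. About 130 g. Stands on the bench.
- nib_tin_mid (a point): Nib tin: the small flat steel tin, 66 x 44 mm and 22 mm high, lying on the bench. The point is at its centre, 11 mm above its base; x along the 66 mm side, z up. About 60 g.
- eraser_mid (a point): Eraser: firm white block with a paper sleeve, 56 x 24 mm and 20 mm high, lying on the bench. The point is at its centre, 10 mm above its base; x along the 56 mm side, z up. About 40 g.
- square_bottle_mid (a point): Square bottle: same dark glass, cap and height (66 mm) as the ink bottle but 46 x 46 mm square up to 42 mm. It does not belong in the case. The point is at its centre, 33 mm above its base. Loose on the bench.
- paint_tin_mid (a point): Large watercolour tin: the same steel and height (22 mm) as the nib tin but 96 x 62 mm. It does not belong in the case. The point is at its centre, 11 mm above its base; x along the 96 mm side. Loose on the bench.
Things that resemble listed ones, but are neither listed nor needed, are in the scene too. What is meant by the part that bears paint_pot_mid is not red, and is the smaller of those in its own colour.

How it is judged:
By the outcome, as a careful person would: the job done as asked, in the order asked, and still so for the second after the job is handed in, with the robot touching nothing.
It also fails if it takes over 128 s, if anything falls off the work surface, if the arm or the gripper's body presses on something with over 40 N, if the wrist force passes 120 N, or if a joint passes its speed limit or range.

## Working session

There is one attempt and no reset: what is moved stays moved. The work goes in short steps, Python scripts to look and compute and a tool call to move; the robot and the scene stay as the last step left them, time stands still between calls to the robot, and variables do not carry over. Pictures are saved under pics/ and viewed, about 12 in all and at most 16, crops included, and the job is handed in when it is done.

Besides the shell and the picture viewer there is one more tool, called after "Emit:" as name([rows], argument=value, ...), one row to a line, values as JSON. move_arm: Moves the arm, as the interface text tells. Its arguments: {"type":"object","properties":{"moves":{"type":"array"},"newtons":{"type":"number"}},"required":["moves"]}

```bash
mkdir -p pics; cat > h.py <<'E'
import numpy as np, cv2
from scipy.spatial.transform import Rotation as Rn
from workcell import bot, optics, workorder
def snap(n,f=None):
    s=optics.snapshot(n)
    if f: cv2.imwrite('pics/'+f,s['img'])
    return s
def px2w(s,u,v,z):
    K,R,t=map(np.array,(s['camera_matrix'],s['R'],s['t']))
    d=R.T@np.linalg.inv(K)@[u,v,1]; c=-R.T@t.ravel()
    return c+d*(z-c[2])/d[2]
def w2px(s,X):
    K,R,t=map(np.array,(s['camera_matrix'],s['R'],s['t']))
    p=K@(R@np.array(X)+t.ravel()); return p[:2]/p[2]
E
python3 - <<'E'
from h import *
for n in('top','side'):
    s=snap(n,n+'1.png'); print(n,np.round(s['camera_matrix'],1).tolist(),np.round(s['R'],3).tolist(),np.round(s['t'],3).tolist(), (-np.array(s['R']).T@np.array(s['t']).ravel()).round(3))
st=bot.get_state();print(st)
print(Rn.from_rotvec(st['tcp_rot']).as_matrix().round(3))
E
```

```text
top [[389.7, 0.0, 279.8], [0.0, 389.7, 215.1], [0.0, 0.0, 1.0]] [[0.015, -1.0, 0.004], [-0.991, -0.015, -0.133], [0.134, -0.002, -0.991]] [-0.014, 0.571, 0.728] [ 0.469 -0.003  0.797]
side [[492.7, 0.0, 279.4], [0.0, 492.7, 216.7], [0.0, 0.0, 1.0]] [[-0.963, -0.27, 0.011], [-0.214, 0.735, -0.643], [0.165, -0.622, -0.766]] [0.509, 0.156, 0.905] [0.373 0.586 0.787]
{'time_s': 0.1, 'joint_positions': array([-1.48947962e+00,  2.07341700e-01,  1.54278644e+00,  1.27997240e-05,
        1.39350109e+00, -1.50523570e-01]), 'qd': array([ 9.11276485e-05, -2.72050845e-03, -2.73004368e-03,  4.70957613e-04,
        7.65886111e-04,  6.72620914e-04]), 'effort': array([-2.95973896e-04, -3.71865070e+01, -2.82291162e+01,  7.01327738e-02,
        3.10914230e-02, -4.99731073e-05]), 'position': array([ 0.13203802, -0.55889467,  0.20441469]), 'tcp_rot': array([ 1.03819335,  1.31140488, -1.03569091]), 'force': array([ 1.0181089 , -0.11955927,  0.24281173]), 'torque': array([ 0.00102016,  0.01131609, -0.03621147]), 'finger_gap': 1.0017470893869287}
[[-0.     0.973  0.23 ]
 [ 0.002  0.23  -0.973]
 [-1.     0.    -0.002]]
```

View pics/top1.png

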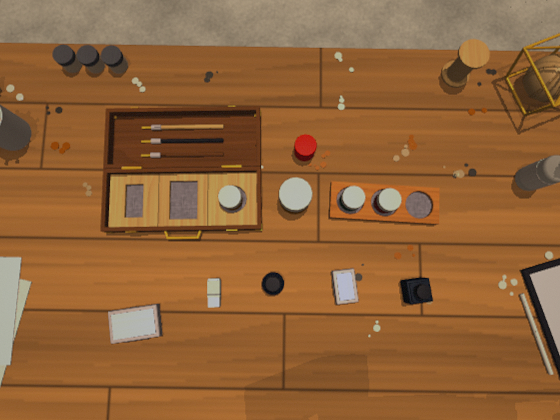

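View pics/side1.png

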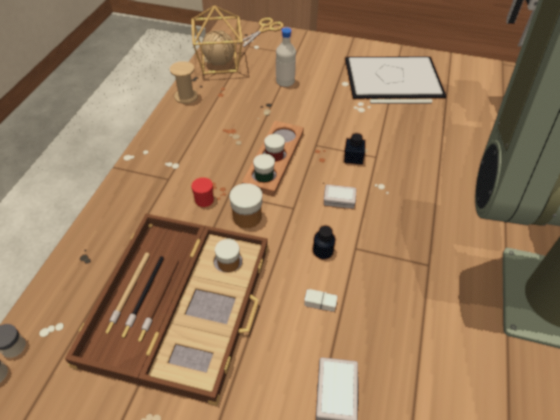

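Top view: the case is at cols 103–262, with the narrow pocket (135,201), wide pocket (183,200) and pot in the round well (230,197). The large decoy pot is at (295,195) and the empty rack well at (419,205). On the bench are the eraser (213,292), ink bottle (273,284), nib tin (345,287), square bottle (416,291) and large tin (134,324). The side view agrees. I'll zoom in to measure.

```bash
python3 - <<'E'
from h import *
s=snap('top'); im=s['img']
c=cv2.resize(im[165:345,100:445],None,fx=2.3,fy=2.3,interpolation=cv2.INTER_CUBIC); c=cv2.convertScaleAbs(c,alpha=1.3,beta=10)
for i in range(100,445,20): cv2.putText(c,str(i),(int((i-100)*2.3),8),0,.3,(255,255,255)); cv2.line(c,(int((i-100)*2.3),10),(int((i-100)*2.3),14),(255,255,255))
for i in range(180,345,20): cv2.putText(c,str(i),(0,int((i-165)*2.3)),0,.3,(255,255,255))
cv2.imwrite('pics/c2.png',c)
for n,u,v,z in [('pot',230,197,.058),('bigpot',295,195,.07),('wide',183.5,200,.01),('narrow',134.5,201,.01),('rack',419,205,.01),('eraser',213.5,292.5,.02),('bottle',273,284,.066),('tin',345,287,.022),('sq',424,291,.066),('case c1',103,232,.034),('c2',261,229,.034),('c3',258,166,.034)]: print(n,px2w(s,u,v,z).round(4))
E
```

```text
pot [0.6025 0.0913 0.058 ]
bigpot [ 0.6061 -0.0334  0.07  ]
wide [0.6034 0.1924 0.01  ]
narrow [0.5998 0.2924 0.01  ]
rack [ 0.6006 -0.2902  0.01  ]
eraser [0.4189 0.1224 0.02  ]
bottle [0.4389 0.0055 0.066 ]
tin [ 0.4334 -0.1352  0.022 ]
sq [ 0.4303 -0.2738  0.066 ]
case c1 [0.5332 0.3411 0.034 ]
c2 [0.5439 0.0314 0.034 ]
c3 [0.671  0.0401 0.034 ]
```

View pics/c2.png

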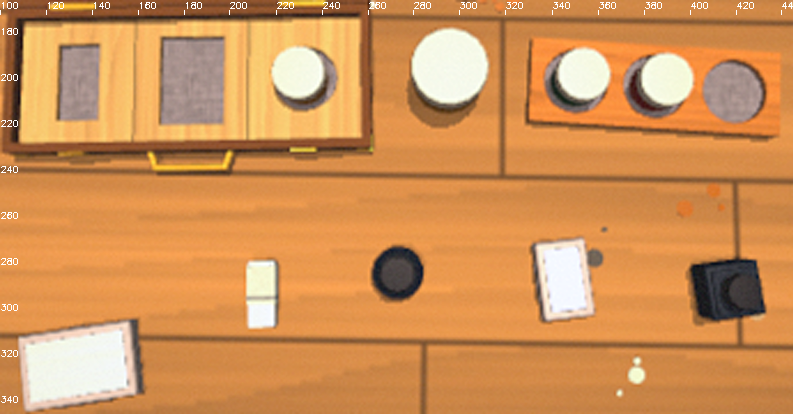

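```bash
python3 - <<'E'
from h import *
s=snap('top')
def P(n,pts,z):
    w=np.array([px2w(s,100+x/2.3-.2,165+y/2.3-.2,z)[:2] for x,y in pts]); print(n,'mean',w.mean(0).round(4)); 
    if len(pts)>2:
        (c,wh,a)=cv2.minAreaRect((w*1000).astype(np.float32)); print('   rect',np.round(c,1),np.round(wh,1),round(a,1))
        if len(pts)==4: d=w[1]-w[0]; print('   edge1',np.degrees(np.arctan2(d[1],d[0])).round(1))
P('wide',[(160,38),(224,37),(224,124),(161,124)],.013)
P('narrow',[(59,45),(99,44),(99,119),(58,120)],.013)
P('pot',[(272,74),(325,74),(298.5,47),(298.5,100)],.058)
P('rack',[(703,91),(765,91),(734,60),(734,122)],.013)
P('bottlecap',[(381,273),(414,273),(397,256),(397,289)],.066)
P('bottlebody',[(371,273),(424,273),(397,246),(397,300)],.042)
P('eraser',[(247,261),(277,261),(276,328),(248,327)],.02)
P('tin',[(533,244),(581,238),(593,313),(544,321)],.022)
P('big',[(412,67),(488,67),(450,28),(450,105)],.07)
P('caseedge front',[(5,152),(372,151)],.034)
P('holder seams',[(135,21),(132,140)],.018)
print([px2w(s,100+x/2.3-.2,165+y/2.3-.2,.018).round(4) for x,y in [(135,21),(132,140),(247,19),(248,139)]])
print([px2w(s,100+x/2.3-.2,165+y/2.3-.2,.034).round(4) for x,y in [(5,152),(372,151)]])
E
```

```text
wide mean [0.6034 0.1919]
   rect [603.1 192.3] [79. 57.] 2.5
   edge1 -88.2
narrow mean [0.6006 0.2923]
   rect [600.6 292.2] [68. 36.] 3.1
   edge1 -87.6
pot mean [0.6028 0.0921]
   rect [603.   92.2] [32.2 31.7] 46.2
   edge1 -89.1
rack mean [ 0.6014 -0.289 ]
   rect [ 601.5 -289. ] [38.4 40.6] 44.7
   edge1 -89.1
bottlecap mean [0.4401 0.0064]
   rect [440.    6.4] [19.3 18.6] 46.3
   edge1 -89.2
bottlebody mean [0.4389 0.0068]
   rect [439.1   6.8] [31.6 31.4] 45.4
   edge1 -89.2
eraser mean [0.4186 0.122 ]
   rect [418.4 122.4] [56.2 25.7] 1.2
   edge1 -89.2
tin mean [ 0.4353 -0.1341]
   rect [ 435.  -134.3] [65.1 42.2] 8.1
   edge1 -82.1
big mean [ 0.6085 -0.0342]
   rect [608.8 -34.2] [45.3 46.1] 46.0
   edge1 -89.1
caseedge front mean [0.5382 0.1868]
holder seams mean [0.6021 0.2423]
[array([0.6553, 0.244 , 0.018 ]), array([0.549 , 0.2407, 0.018 ]), array([0.6587, 0.1446, 0.018 ]), array([0.5514, 0.1395, 0.018 ])]
[array([0.5354, 0.3433, 0.034 ]), array([0.541 , 0.0302, 0.034 ])]
```

Emit:
move_arm([
  [[0, 2, -5], -10, 9.4],
  [[0, 4, -10], -20, 9.4],
  [[0, 7, -15], -30, 9.4],
  [[0, 10, -20], -40, 9.4],
  [[0, 13, -25], -50, 9.4],
  [[0, 16, -30], -60, 9.4],
  [[0, 20, -35], -70, 9.4],
  [[0, 24, -40], -76.6, 8],
  [[0, 28, -44], -76.6, 7],
  [[0, 30, -46], -76.6, 6.5],
])

```text
time_s: 1.45
position: [0.319, -0.0398, 0.2056]
tcp_rot: [-0.001, 1.57, 0.003]
force: [-0.2, -0.2, -0.1]
finger_gap: 0.725
```

Emit:
move_arm([
  [[0, 2.5, 5], 0, 6.5],
  [[0, 5, 10], 0, 6.5],
  [[0, 7.5, 15], 0, 6.5],
  [[0, 10, 20], 0, 6.5],
  [[0, 12, 25], 0, 6.5],
  [[2, 13.2, 28.4], 0, 6.5],
  [[6, 13.2, 28.4], 0, 6.5],
  [[10, 13.2, 28.4], 0, 6.5],
  [[10.5, 13.2, 28.4], 0, 6.5],
  [[10.5, 13.2, 28.4], 0, 6.5],
])

```text
time_s: 2.7
position: [0.6031, 0.093, 0.1016]
tcp_rot: [-0.001, 1.569, 0.003]
force: [-0.7, 0.3, -0.5]
finger_gap: 0.689
```

```bash
python3 - <<'E'
from h import *
a=snap('side')['img'];b=snap('top')['img']
cv2.imwrite('pics/s3.png',np.hstack([cv2.resize(a[130:350,130:330],(400,440)),cv2.resize(b[120:300,160:340],(400,440))[:, :400]]))
E
```

```text
(no output)
```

View pics/s3.png

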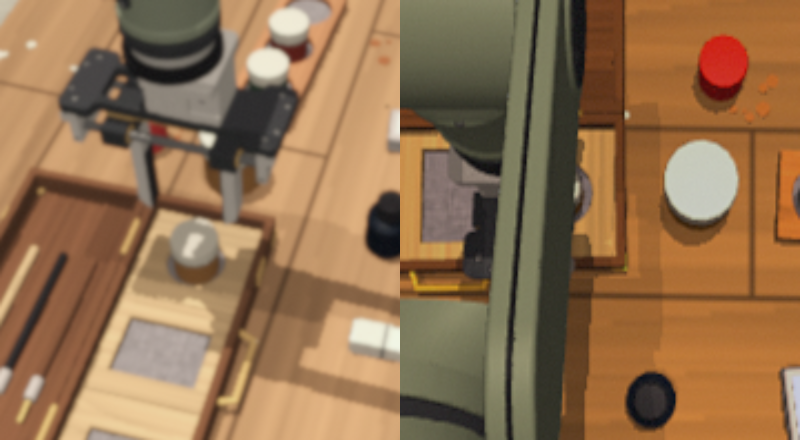

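The picture shows the open fingers straddling the pot along x, both clear of the case walls. I'll descend and grip.

Emit:
move_arm([
  [[3, -0.1, 0], 0, 6.5],
  [[5.5, -0.1, 0], 0, 6.5],
  [[7, -0.1, 0], 0, 6.5],
  [[7, -0.1, 0], 0, 6.5],
  [[7, -0.1, 0], 0, 4],
  [[7, -0.1, 0], 0, 3],
  [[7, -0.1, 0], 0, 3],
  [[7, -0.1, 0], 0, 3],
  [[7, -0.1, 0], 0, 3],
  [[7, -0.1, 0], 0, 3],
], newtons=15)

```text
time_s: 4.05
position: [0.6055, 0.0921, 0.0346]
tcp_rot: [-0.001, 1.564, 0.003]
force: [-2.5, -0.2, 6.0]
finger_gap: 0.472
```

Emit:
move_arm([
  [[-0.5, 0, 0], 0, 3],
  [[-1, 0, 0], 0, 3],
  [[-2, 0, 0], 0, 3],
  [[-4, 0, 0], 0, 3],
  [[-6, 0, 0], 0, 3],
  [[-8, 0, 0], 0, 3],
  [[-10, 0, 0], 0, 3],
  [[-11, 0, 0], 0, 3],
  [[-11, 0, 0], 0, 3],
  [[-11, 0, 0], 0, 3],
])

```text
time_s: 5.3
position: [0.6041, 0.0919, 0.1437]
tcp_rot: [-0.001, 1.566, 0.003]
force: [-0.4, -0.8, -0.6]
finger_gap: 0.479
```

```bash
python3 - <<'E'
from h import *
a=snap('side')['img']
cv2.imwrite('pics/s4.png',cv2.resize(a[100:330,130:350],(574,600),interpolation=cv2.INTER_CUBIC))
E
```

```text
(no output)
```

View pics/s4.png

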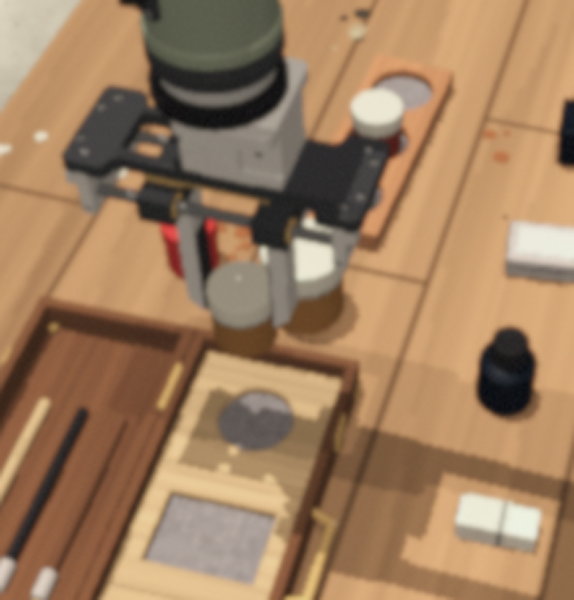

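The pot is lifted upright and the well is visibly empty (crop 256,419). Next I'll carry it to the rack.

Emit:
move_arm([
  [[-3, -1, 0], 0, 3],
  [[-3.5, -6, 0], 0, 3],
  [[-3.5, -11, 0], 0, 3],
  [[-3.5, -16, 0], 0, 3],
  [[-3.5, -21, 0], 0, 3],
  [[-3.5, -26, 0], 0, 3],
  [[-3.5, -31, -0.1], 0, 3],
  [[-3.5, -35, -0.2], 0, 3],
  [[-2, -38.1, -0.25], 0, 3],
  [[0, -38.1, -0.25], 0, 3],
])

```text
time_s: 6.6
position: [0.6019, -0.2915, 0.1416]
tcp_rot: [0.002, 1.567, 0.0]
force: [0.5, 0.4, 0.4]
finger_gap: 0.476
```

Emit:
move_arm([
  [[2, 0, 0], 0, 3],
  [[4, 0, 0], 0, 3],
  [[5, 0, 0], 0, 3],
  [[6, 0, 0], 0, 3],
  [[6, 0, 0], 0, 3],
  [[6, 0, 0], 0, 3],
  [[6, 0, 0], 0, 3],
  [[6, 0, 0], 0, 3],
  [[6, 0, 0], 0, 3],
  [[6, 0, 0], 0, 3],
])

```text
time_s: 7.85
position: [0.6022, -0.2915, 0.0817]
tcp_rot: [0.002, 1.566, 0.0]
force: [-0.6, 0.7, -0.8]
finger_gap: 0.476
```

```bash
python3 - <<'E'
from h import *
s=snap('side');a=s['img']
print('well',px2w(s,130+256/2.61,100+419/2.61,.014))
cv2.imwrite('pics/s5.png',cv2.resize(a[40:240,190:390],(600,600),interpolation=cv2.INTER_CUBIC))
t=snap('top');b=t['img']
cv2.imwrite('pics/t5.png',cv2.resize(b[150:320,170:460],None,fx=2.6,fy=2.6,interpolation=cv2.INTER_CUBIC))
print(bot.get_state()['position'])
E
```

```text
well [0.60470861 0.09018125 0.014     ]
[ 0.60215595 -0.29140118  0.08161243]
```

View pics/s5.png

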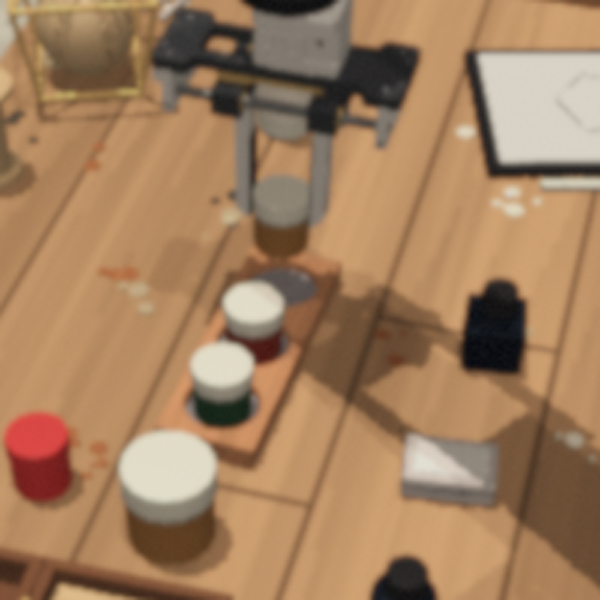

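View pics/t5.png

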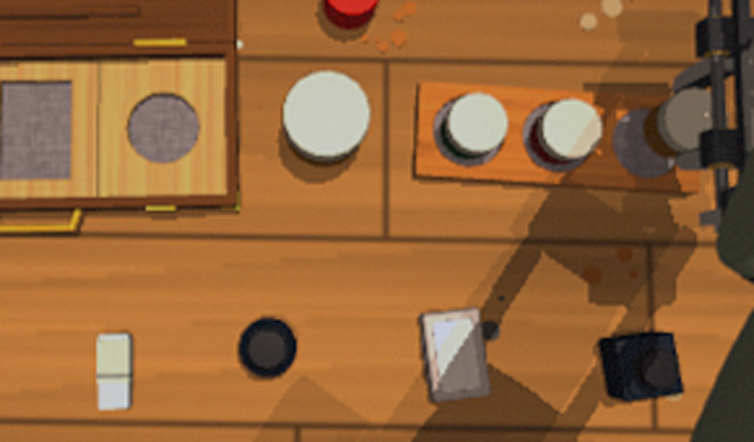

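Side and top views: the pot hangs upright just short of the empty well, which is at (285,287) in the side crop. The round well in the case is at (163,128) in the top crop. The other objects haven't moved.

```bash
python3 - <<'E'
from h import *
s=snap('side');t=snap('top')
print('rackwell side',px2w(s,190+285/3,40+287/3,.016))
f=lambda x,y,z:px2w(t,170+x/2.6,150+y/2.6,z).round(4)
print('roundwell top',f(163,128,.014),'rackpots',f(477,125,.058),f(571,129,.058),'pot bottom-left vis')
print('pot lid pred px side',(w2px(s,[.602,-.2914,.105])-[190,40])*3)
E
```

```text
rackwell side [ 0.59506925 -0.28601298  0.016     ]
roundwell top [0.6059 0.0913 0.014 ] rackpots [ 0.6041 -0.1466  0.058 ] [ 0.6022 -0.2163  0.058 ] pot bottom-left vis
pot lid pred px side [280.35990628 189.19977853]
```

Emit:
move_arm([
  [[0, 0.35, -0.2], 0, 3],
  [[1.5, 0.35, -0.2], 0, 3],
  [[2.5, 0.35, -0.2], 0, 3],
  [[3.3, 0.35, -0.2], 0, 3],
  [[3.8, 0.35, -0.2], 0, 3],
  [[4.1, 0.35, -0.2], 0, 3],
  [[4.3, 0.35, -0.2], 0, 3],
  [[4.4, 0.35, -0.2], 0, 3],
  [[4.5, 0.35, -0.2], 0, 3],
  [[4.5, 0.35, -0.2], 0, 3],
])

```text
time_s: 9.3
position: [0.6004, -0.2879, 0.0367]
tcp_rot: [0.002, 1.567, 0.0]
force: [0.5, 0.5, -0.7]
finger_gap: 0.477
```

Emit:
move_arm([
  [[0.05, 0, 0], 0, 3],
  [[0.1, 0, 0], 0, 3],
  [[0.15, 0, 0], 0, 3],
  [[0.2, 0, 0], 0, 3],
  [[0.25, 0, 0], 0, 3],
  [[0.3, 0, 0], 0, 3],
  [[0.3, 0, 0], 0, 3],
  [[0.3, 0, 0], 0, 3],
  [[0.3, 0, 0], 0, 3],
  [[0.3, 0, 0], 0, 3],
])

```text
time_s: 10.55
position: [0.6004, -0.2879, 0.0347]
tcp_rot: [0.002, 1.567, 0.0]
force: [-2.2, 0.1, 4.9]
finger_gap: 0.476
```

Contact came at the height where it was picked up (0.0347 m), so the pot is on the floor. I'll release it and retreat upward.

Emit:
move_arm([
  [[0, 0, 0], 0, 4.8],
  [[0, 0, 0], 0, 5.5],
  [[0, 0, 0], 0, 6.2],
  [[0, 0, 0], 0, 6.2],
  [[-1, 0, 0], 0, 6.2],
  [[-3, 0, 0], 0, 6.2],
  [[-6, 0, 0], 0, 6.2],
  [[-10, 2, -2], 0, 6.2],
  [[-12, 6, -5], 0, 6.2],
  [[-12, 11, -8], 0, 6.2],
])

```text
time_s: 11.8
position: [0.5218, -0.1788, 0.1592]
tcp_rot: [-0.0, 1.559, -0.004]
force: [0.6, 0.1, 0.1]
finger_gap: 0.66
```

```bash
python3 - <<'E'
from h import *
print(bot.get_state()['position'])
t=snap('top');b=t['img'];s=snap('side')['img']
cv2.imwrite('pics/t6.png',np.hstack([cv2.resize(b[160:320,250:450],None,fx=2,fy=2),cv2.resize(s[80:240,190:390],None,fx=2,fy=2)]))
E
```

```text
[ 0.52175678 -0.17883603  0.15919571]
```

View pics/t6.png

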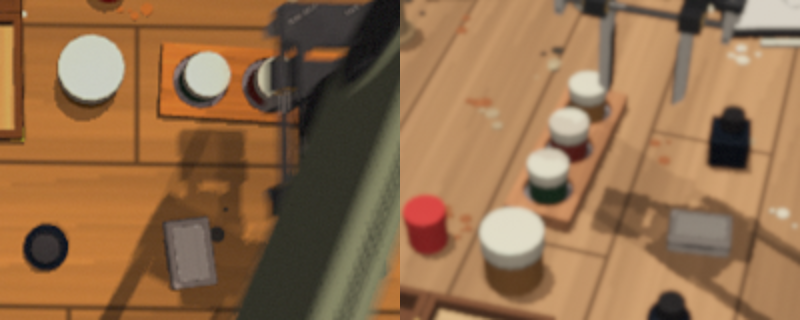

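The side view shows the pot standing upright in the third rack well. Next is the bottle.

Emit:
move_arm([
  [[0, 5, -2.5], 0, 6.2],
  [[0, 10, -5], 0, 6.2],
  [[0, 15, -7], 0, 6.2],
  [[0, 18, -8.3], 0, 6.2],
  [[2, 18.55, -8.3], 0, 6.2],
  [[5, 18.55, -8.3], 0, 6.2],
  [[7, 18.55, -8.3], 0, 6.2],
  [[7, 18.55, -8.3], 0, 6.2],
  [[7, 18.55, -8.3], 0, 6.2],
  [[7, 18.55, -8.3], 0, 6.2],
])

```text
time_s: 13.15
position: [0.4344, 0.0121, 0.087]
tcp_rot: [0.001, 1.566, 0.004]
force: [-0.1, 0.2, -0.1]
finger_gap: 0.658
```

```bash
python3 - <<'E'
from h import *
print(bot.get_state()['position'])
s=snap('side')['img']
cv2.imwrite('pics/s7.png',cv2.resize(s[110:310,230:430],None,fx=2.5,fy=2.5))
E
```

```text
[0.43438227 0.01206702 0.08699102]
```

View pics/s7.png

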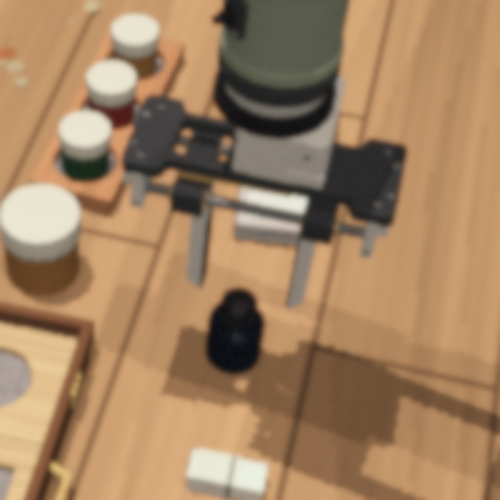

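The bottle stands between the open fingers. I'll correct the small offset and descend.

Emit:
move_arm([
  [[0, -0.55, 0.45], 0, 6.2],
  [[1, -0.55, 0.45], 0, 6.2],
  [[4, -0.55, 0.45], 0, 6.2],
  [[6, -0.55, 0.45], 0, 6.2],
  [[7.2, -0.55, 0.45], 0, 6.2],
  [[7.2, -0.55, 0.45], 0, 5],
  [[7.2, -0.55, 0.45], 0, 3],
  [[7.2, -0.55, 0.45], 0, 3],
  [[7.2, -0.55, 0.45], 0, 3],
  [[7.2, -0.55, 0.45], 0, 3],
], newtons=20)

```text
time_s: 14.45
position: [0.4394, 0.0068, 0.0153]
tcp_rot: [0.001, 1.566, 0.004]
force: [-0.1, 0.4, 1.9]
finger_gap: 0.469
```

Emit:
move_arm([
  [[-0.5, 0, 0], 0, 3],
  [[-1, 0, 0], 0, 3],
  [[-2, 0, 0], 0, 3],
  [[-4, 0, 0], 0, 3],
  [[-6, 0, 0], 0, 3],
  [[-8, 0, 0], 0, 3],
  [[-10, 0, 0], 0, 3],
  [[-11, 0, 0], 0, 3],
  [[-11, 0, 0], 0, 3],
  [[-11, 0, 0], 0, 3],
])

```text
time_s: 15.7
position: [0.4382, 0.0066, 0.1246]
tcp_rot: [0.001, 1.567, 0.004]
force: [-0.2, -1.5, -1.5]
finger_gap: 0.461
```

Emit:
move_arm([
  [[0, 2, 4], 0, 3],
  [[0, 4, 8], 0, 3],
  [[0, 6, 12], 0, 3],
  [[0, 7.5, 15], 0, 3],
  [[0, 8.4, 16.7], 0, 3],
  [[2, 8.4, 16.7], 0, 3],
  [[4, 8.4, 16.7], 0, 3],
  [[6, 8.4, 16.7], 0, 3],
  [[6, 8.4, 16.7], 0, 3],
  [[6, 8.4, 16.7], 0, 3],
])

```text
time_s: 16.95
position: [0.6053, 0.0909, 0.0656]
tcp_rot: [0.001, 1.567, 0.004]
force: [-0.6, -0.3, -0.8]
finger_gap: 0.464
```

```bash
python3 - <<'E'
from h import *
print(bot.get_state()['position'])
s=snap('side')['img']
cv2.imwrite('pics/s8.png',cv2.resize(s[150:350,130:330],None,fx=2.5,fy=2.5))
E
```

```text
[0.60525645 0.09091523 0.06561658]
```

View pics/s8.png

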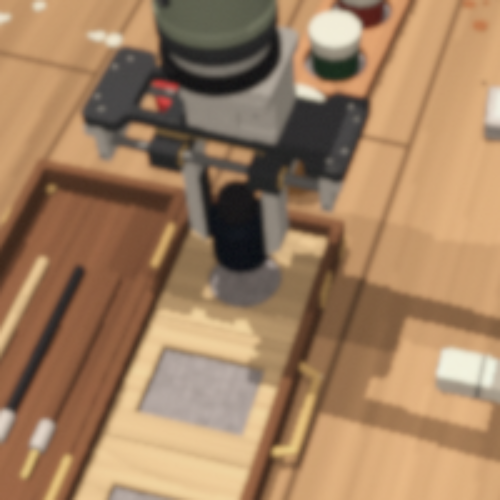

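The bottle hangs upright over the round well. I'll lower it.

Emit:
move_arm([
  [[1, 0, 0], 0, 3],
  [[2, 0, 0], 0, 3],
  [[3, 0, 0], 0, 3],
  [[3.4, 0, 0], 0, 3],
  [[3.7, 0, 0], 0, 3],
  [[3.9, 0, 0], 0, 3],
  [[4, 0, 0], 0, 3],
  [[4.1, 0, 0], 0, 3],
  [[4.2, 0, 0], 0, 3],
  [[4.2, 0, 0], 0, 3],
])

```text
time_s: 18.25
position: [0.6063, 0.0912, 0.0254]
tcp_rot: [0.001, 1.565, 0.004]
force: [-1.9, 0.5, 5.1]
finger_gap: 0.463
```

Emit:
move_arm([
  [[0, 0, 0], 0, 4.8],
  [[0, 0, 0], 0, 5.5],
  [[0, 0, 0], 0, 6],
  [[0, 0, 0], 0, 6],
  [[-1, 0, 0], 0, 6],
  [[-3, 0, 0], 0, 6],
  [[-6, 0, 0], 0, 6],
  [[-10, 0, 0], 0, 6],
  [[-12, 0, 0], 0, 6],
  [[-12, 0, 0], 0, 6],
])

```text
time_s: 19.5
position: [0.6074, 0.0908, 0.1482]
tcp_rot: [0.001, 1.56, 0.004]
force: [0.2, -0.2, -0.6]
finger_gap: 0.637
```

Emit:
move_arm([
  [[0, -2, -3], 10, 6],
  [[0, -5, -6], 20, 6],
  [[0, -8, -9], 30, 6],
  [[0, -12, -12], 40, 6],
  [[0, -16, -14], 50, 6],
  [[0, -20, -16], 60, 6],
  [[0, -22.5, -17.2], 70, 6],
  [[0, -22.5, -17.2], 80, 6],
  [[2, -22.5, -17.2], 82, 6],
  [[5, -22.5, -17.2], 82, 6],
])

```text
time_s: 20.75
position: [0.4361, -0.1345, 0.0943]
tcp_rot: [1.112, 1.266, -1.096]
force: [0.1, 0.5, -0.3]
finger_gap: 0.635
```

```bash
python3 - <<'E'
from h import *
st=bot.get_state();print(st['position'],Rn.from_rotvec(st['tcp_rot']).as_matrix().round(3).tolist())
s=snap('side')['img'];b=snap('top')['img']
cv2.imwrite('pics/s9.png',np.hstack([cv2.resize(s[140:300,190:390],None,fx=2,fy=2),cv2.resize(b[150:310,180:380],None,fx=2,fy=2)]))
E
```

```text
[ 0.43608641 -0.13445553  0.09433858] [[0.011, 0.99, 0.141], [0.003, 0.14, -0.99], [-1.0, 0.011, -0.002]]
```

View pics/s9.png

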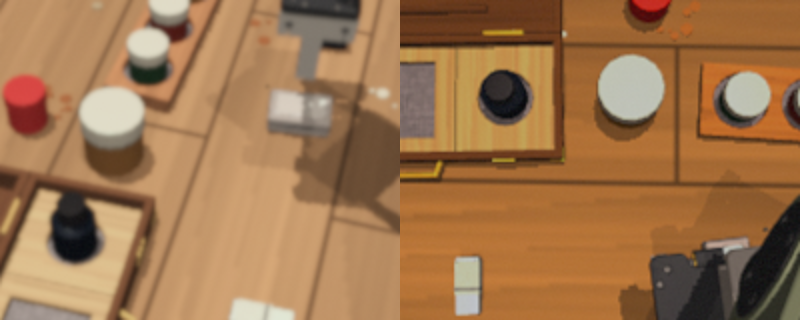

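The bottle stands upright in the round well, and the gripper is over the tin with its jaws across the short side. I'll descend with the fingertips about 11 mm above the bench.

Emit:
move_arm([
  [[2, -0.1, 0], 0, 6],
  [[5, -0.1, 0], 0, 6],
  [[7, -0.1, 0], 0, 6],
  [[8.35, -0.1, 0], 0, 6],
  [[8.35, -0.1, 0], 0, 6],
  [[8.35, -0.1, 0], 0, 4.5],
  [[8.35, -0.1, 0], 0, 3],
  [[8.35, -0.1, 0], 0, 3],
  [[8.35, -0.1, 0], 0, 3],
  [[8.35, -0.1, 0], 0, 3],
], newtons=20)

```text
time_s: 22.1
position: [0.4323, -0.1323, 0.0085]
tcp_rot: [1.111, 1.275, -1.098]
force: [-0.2, 0.3, 5.0]
finger_gap: 0.464
```

Emit:
move_arm([
  [[-0.5, 0, 0], 0, 3],
  [[-1, 0, 0], 0, 3],
  [[-2, 0, 0], 0, 3],
  [[-4, 0, 0], 0, 3],
  [[-6, 0, 0], 0, 3],
  [[-8, 0, 0], 0, 3],
  [[-10, 0, 0], 0, 3],
  [[-11, 0, 0], 0, 3],
  [[-11, 0, 0], 0, 3],
  [[-11, 0, 0], 0, 3],
])

```text
time_s: 23.35
position: [0.4313, -0.1327, 0.1178]
tcp_rot: [1.111, 1.277, -1.099]
force: [-0.7, 0.1, -1.1]
finger_gap: 0.467
```

Emit:
move_arm([
  [[-1, 3, -4], 1, 3],
  [[-1, 6, -8], 2, 3],
  [[-1, 9, -12], 3, 3],
  [[-1, 12, -17], 4, 3],
  [[-1, 15, -21], 5, 3],
  [[-1, 18, -25], 6, 3],
  [[-1, 21.2, -29.7], 6, 3],
  [[1, 21.25, -29.77], 6, 3],
  [[4, 21.25, -29.77], 6, 3],
  [[6, 21.25, -29.77], 6, 3],
])

```text
time_s: 24.6
position: [0.5972, 0.1914, 0.0572]
tcp_rot: [1.186, 1.234, -1.182]
force: [0.1, 0.2, 0.0]
finger_gap: 0.468
```

```bash
python3 - <<'E'
from h import *
st=bot.get_state();print(st['position'],Rn.from_rotvec(st['tcp_rot']).as_matrix().round(3).tolist())
s=snap('side')['img']
cv2.imwrite('pics/s10.png',cv2.resize(s[190:390,80:300],None,fx=3,fy=3,interpolation=cv2.INTER_CUBIC))
E
```

```text
[0.59722895 0.19138691 0.05716722] [[-0.003, 0.999, 0.036], [0.007, 0.036, -0.999], [-1.0, -0.003, -0.007]]
```

View pics/s10.png

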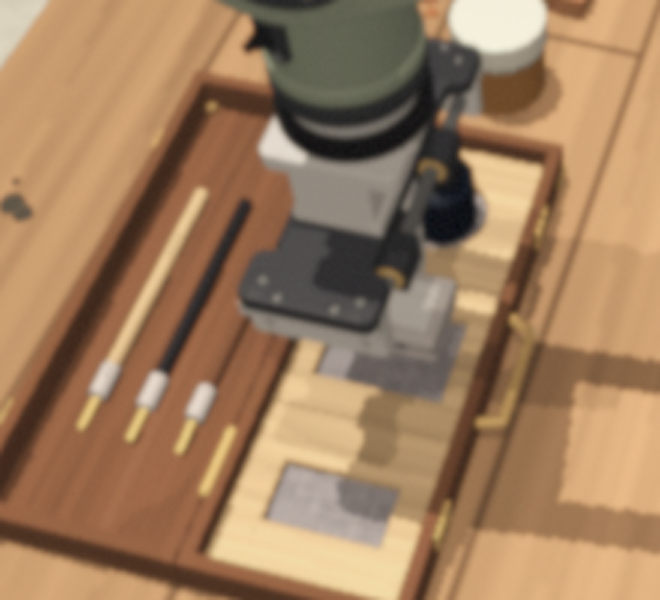

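```bash
python3 - <<'E'
from h import *
s=snap('side')
c=np.array([.6002,.1914]);a=np.radians(2)
for z in(.0707,.0487):
  for dx,dy in((-.033,-.022),(-.033,.022)):
    X=[*(c+[dx*np.cos(a)-dy*np.sin(a),dx*np.sin(a)+dy*np.cos(a)]),z]
    print(z,dx,dy,((w2px(s,X)-[80,190])*3).round())
E
```

```text
0.0707 -0.033 -0.022 [452. 278.]
0.0707 -0.033 0.022 [429. 344.]
0.0487 -0.033 -0.022 [455. 298.]
0.0487 -0.033 0.022 [432. 364.]
```

The predicted tin corners match the view to within about 2 mm. Lowering the tin.

Emit:
move_arm([
  [[0, 0.3, 0], 0, 3],
  [[1, 0.3, 0], 0, 3],
  [[2, 0.3, 0], 0, 3],
  [[2.7, 0.3, 0], 0, 3],
  [[3.1, 0.3, 0], 0, 3],
  [[3.4, 0.3, 0], 0, 3],
  [[3.6, 0.3, 0], 0, 3],
  [[3.75, 0.3, 0], 0, 3],
  [[3.85, 0.3, 0], 0, 3],
  [[3.85, 0.3, 0], 0, 3],
])

```text
time_s: 25.95
position: [0.5989, 0.1915, 0.0187]
tcp_rot: [1.184, 1.235, -1.184]
force: [-2.3, -1.0, 5.3]
finger_gap: 0.466
```

Emit:
move_arm([
  [[0, 0, 0], 0, 4.7],
  [[0, 0, 0], 0, 5.2],
  [[0, 0, 0], 0, 5.2],
  [[0, 0, 0], 0, 5.2],
  [[-1, 0, 0], 0, 5.2],
  [[-3, 0, 0], 0, 5.2],
  [[-6, 0, 0], 0, 5],
  [[-8, 0, 0], 0, 4.5],
  [[-9, 0, 0], 0, 4.5],
  [[-9, 0, 0], 0, 4.5],
])

```text
time_s: 27.2
position: [0.6001, 0.191, 0.1097]
tcp_rot: [1.186, 1.234, -1.183]
force: [-0.1, -0.9, 0.1]
finger_gap: 0.479
```

Emit:
move_arm([
  [[0, -5, 2], 0, 4.5],
  [[0, -10, 4], 0, 4.5],
  [[0, -15, 6], 1, 4.5],
  [[0, -18, 6.3], 1, 4.5],
  [[1, -18.2, 6.3], 1, 4.5],
  [[3, -18.2, 6.3], 1, 4.5],
  [[5, -18.2, 6.3], 1, 4.5],
  [[5, -18.2, 6.3], 1, 4.5],
  [[5, -18.2, 6.3], 1, 4.5],
  [[5, -18.2, 6.3], 1, 4.5],
])

```text
time_s: 28.45
position: [0.4213, 0.1219, 0.0608]
tcp_rot: [1.199, 1.225, -1.194]
force: [0.9, -0.6, 0.3]
finger_gap: 0.481
```

```bash
python3 - <<'E'
from h import *
st=bot.get_state();print(st['position'],Rn.from_rotvec(st['tcp_rot']).as_matrix().round(3).tolist())
s=snap('side')['img'];b=snap('top')['img']
cv2.imwrite('pics/s11.png',np.hstack([cv2.resize(s[220:400,140:340],None,fx=2,fy=2),cv2.resize(b[150:330,100:300],None,fx=2,fy=2)]))
E
```

```text
[0.42133301 0.12192518 0.06076393] [[-0.003, 1.0, 0.019], [0.007, 0.019, -1.0], [-1.0, -0.003, -0.007]]
```

View pics/s11.png

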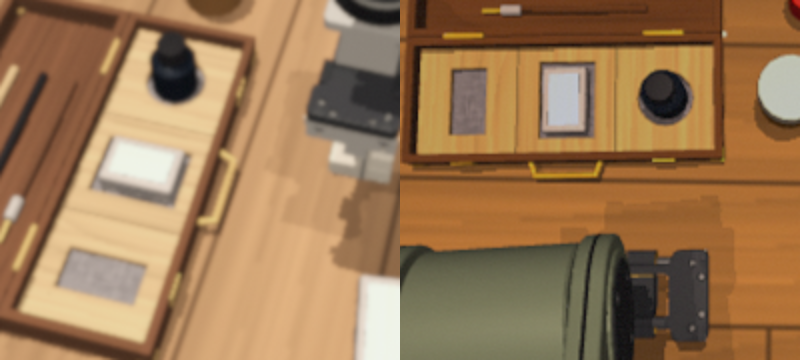

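The tin lies flat inside the wide pocket and the bottle is upright. The gripper is over the eraser; I'll descend.

Emit:
move_arm([
  [[1, -0.25, 0], 0, 4.5],
  [[3, -0.25, 0], 0, 4.5],
  [[4.5, -0.25, 0], 0, 4.5],
  [[5.1, -0.25, 0], 0, 4.5],
  [[5.1, -0.25, 0], 0, 3.5],
  [[5.1, -0.25, 0], 0, 1.5],
  [[5.1, -0.25, 0], 0, 1.5],
  [[5.1, -0.25, 0], 0, 1.5],
  [[5.1, -0.25, 0], 0, 1.5],
  [[5.1, -0.25, 0], 0, 1.5],
], newtons=15)

```text
time_s: 29.8
position: [0.4191, 0.1223, 0.0103]
tcp_rot: [1.2, 1.224, -1.193]
force: [0.4, 0.3, 4.1]
finger_gap: 0.252
```

Emit:
move_arm([
  [[-0.5, 0, 0], 0, 1.5],
  [[-1, 0, 0], 0, 1.5],
  [[-2, 0, 0], 0, 1.5],
  [[-4, 0, 0], 0, 1.5],
  [[-6, 0, 0], 0, 1.5],
  [[-8, 0, 0], 0, 1.5],
  [[-10, 0, 0], 0, 1.5],
  [[-10, 0, 0], 0, 1.5],
  [[-10, 0, 0], 0, 1.5],
  [[-10, 0, 0], 0, 1.5],
])

```text
time_s: 31.05
position: [0.4183, 0.1215, 0.1093]
tcp_rot: [1.199, 1.226, -1.195]
force: [-0.2, -0.1, 0.3]
finger_gap: 0.252
```

Emit:
move_arm([
  [[0, 4, -4], 0, 1.5],
  [[0, 8, -8], -1, 1.5],
  [[0, 12, -11], -1, 1.5],
  [[0, 16, -14], -1, 1.5],
  [[0, 18.5, -16.7], -1, 1.5],
  [[2, 18.5, -16.7], -1, 1.5],
  [[4, 18.5, -16.7], -1, 1.5],
  [[5, 18.5, -16.7], -1, 1.5],
  [[5, 18.5, -16.7], -1, 1.5],
  [[5, 18.5, -16.7], -1, 1.5],
])

```text
time_s: 32.3
position: [0.6003, 0.292, 0.0605]
tcp_rot: [1.187, 1.233, -1.182]
force: [-0.2, -0.0, -0.9]
finger_gap: 0.254
```

```bash
python3 - <<'E'
from h import *
st=bot.get_state();print(st['position'],Rn.from_rotvec(st['tcp_rot']).as_matrix().round(3).tolist())
s=snap('side')
c=np.array([.5998,.2922]) if 0 else st['position'][:2]
im=cv2.resize(s['img'][250:420,80:300],None,fx=3,fy=3,interpolation=cv2.INTER_CUBIC)
for dx,dy in((-.028,-.012),(-.028,.012),(.028,.012)):
    p=(w2px(s,[c[0]-.0005+dx,c[1]+dy,st['position'][2]+.0097])-[80,250])*3; cv2.circle(im,tuple(int(v) for v in p),3,(0,0,255),1)
cv2.imwrite('pics/s12.png',im)
E
```

```text
[0.60027016 0.29196942 0.06047238] [[-0.003, 0.999, 0.036], [0.007, 0.036, -0.999], [-1.0, -0.003, -0.007]]
```

View pics/s12.png

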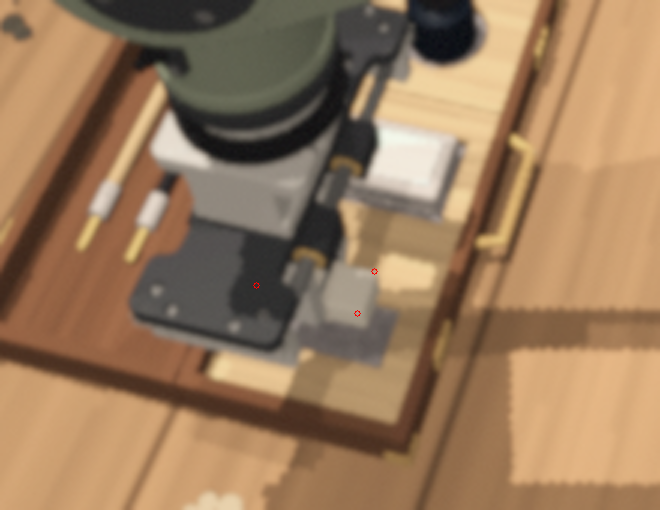

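The eraser matches its predicted corners (red circles) and sits over the narrow pocket. Lowering it.

Emit:
move_arm([
  [[1, 0, 0], 0, 1.5],
  [[2, 0, 0], 0, 1.5],
  [[3, 0, 0], 0, 1.5],
  [[3.4, 0, 0], 0, 1.5],
  [[3.7, 0, 0], 0, 1.5],
  [[3.85, 0, 0], 0, 1.5],
  [[3.95, 0, 0], 0, 1.5],
  [[4.05, 0, 0], 0, 1.5],
  [[4.15, 0, 0], 0, 1.5],
  [[4.15, 0, 0], 0, 1.5],
])

```text
time_s: 33.6
position: [0.6008, 0.2926, 0.0203]
tcp_rot: [1.188, 1.232, -1.18]
force: [-1.0, -1.3, 5.2]
finger_gap: 0.254
```

Contact came at the expected height. Release, lift and move away so I can check.

Emit:
move_arm([
  [[0, 0, 0], 0, 2.7],
  [[0, 0, 0], 0, 3.2],
  [[0, 0, 0], 0, 3.6],
  [[0, 0, 0], 0, 3.6],
  [[-1, 0, 0], 0, 3.6],
  [[-3, 0, 0], 0, 3.6],
  [[-6, 0, 0], 0, 3.6],
  [[-10, 0, 0], 0, 3.6],
  [[-15, 0, 0], 0, 3.6],
  [[-17, 0, 0], 0, 3.6],
])

```text
time_s: 34.85
position: [0.6036, 0.2922, 0.1965]
tcp_rot: [1.194, 1.228, -1.172]
force: [-0.1, -0.4, -0.4]
finger_gap: 0.38
```

Emit:
move_arm([
  [[-1, -5, 1], 0, 3.6],
  [[-1, -10, 2], 0, 3.6],
  [[-1, -15, 4], 0, 3.6],
  [[-1, -19, 8], 0, 3.6],
  [[-1, -20, 12], 0, 3.6],
  [[-1, -20, 12], 0, 3.6],
  [[-1, -20, 12], 0, 3.6],
  [[-1, -20, 12], 0, 3.6],
  [[-1, -20, 12], 0, 3.6],
  [[-1, -20, 12], 0, 3.6],
])

```text
time_s: 36.1
position: [0.408, 0.1654, 0.2036]
tcp_rot: [1.193, 1.229, -1.172]
force: [0.5, -0.3, 0.9]
finger_gap: 0.383
```

```bash
python3 - <<'E'
from h import *
st=bot.get_state();print(st['time_s'],st['position'],st['force'])
s=snap('side')['img'];b=snap('top')['img']
cv2.imwrite('pics/s13.png',np.hstack([cv2.resize(s[60:400,80:380],None,fx=1.33,fy=1.4),cv2.resize(b[150:350,95:455],None,fx=1.1,fy=2.38)]))
E
```

```text
36.1 [0.40801889 0.16542526 0.20361626] [ 0.47156033 -0.3027649   0.89302335]
```

View pics/s13.png

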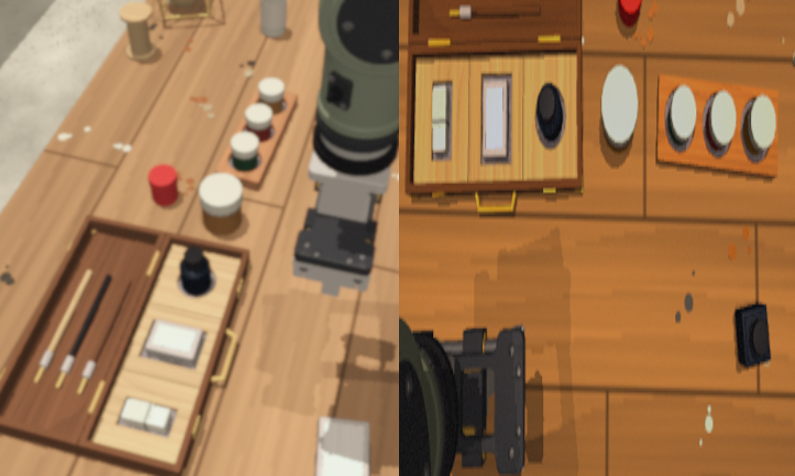

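All four items sit within their places, upright or flat. The square bottle and large tin haven't moved, and the gripper is clear.

```bash
python3 -c "
from h import *
print(workorder.hand_in())"
```

```text
the job is handed in; nothing more can be done
None
```

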